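Stack Petri dishes under a press weight

ROBOT

A 7-joint arm with a two-finger parallel gripper is mounted at the origin on the work surface. World frame = base frame: x ahead of the robot, y to its left, z up, the work surface at z = 0. Lengths are in m, angles in rad, forces in N, time in s.
With the tool pointing down it reaches from about 0.425 to 0.875 m from the base axis. Payload 9.9 kg.
Tool frame: the origin (TCP) lies between the finger pads, 19 mm behind the fingertips; this is the grasp point; z points along the fingers, y is the line along which they close (so a half turn about z gives the same grasp; the last joint's range is limited). The gripper opens to 85 mm and grips with 20 to 120 N. Pads are 22 mm wide; open, the fingers measure 114 mm over their backs; the gripper's body (76 mm by 85 mm) begins 54 mm behind the grasp point. The pads swing forward as they close: fully open they stand 13 mm farther back than shut.
Start: joints at [1.232, 0.576, 0.025, 1.437, -0.015, 1.129, -0.057], TCP at [0.17, -0.653, 0.25] pointing down, gripper open.
Joint ranges: [-2.76, 2.76], [-0.34, 2.15], [-1.52, 1.57], [0.19, 2.46], [-1.09, 4.23], [0.17, 1.99], [-2.82, 2.82]. Speed limits (rad/s): [2.22, 2.22, 3.01, 3.01, 3.14, 3.14, 3.14].

INTERFACE

Orientations are given as a 3x3 rotation matrix whose columns are the frame's x, y, z axes.
In Python, from bench import read_state, capture, hand_in, trace gives the robot as it stands.
- The arm moves only by the tool jog_arm, never from a script. Its argument "rows" is one flat list of numbers, 4 for each row, row after row: the shift along the tool's x, y, z in mm, then the turn about the tool's z in degrees. A call has 1 to 12 rows; each row is the pose to reach, as a shift and turn from the pose commanded when the call began, along the tool's axes at that moment; what a row does not reach only later rows make up. A row lasts 1/12 s, in which the tool goes at most 41.7 mm and 7.16 degrees, less where a joint would pass 70% of its speed; a pose out of reach is approached as far as the arm can. A call with a gripper value outside its range is refused whole. "grip" is the finger opening in mm, from 0 to 85.4, set as the call begins (left out, the last holds). The fingers move at their own pace and stop on an object; "newtons" is the grip in N (left out, the last holds). Time passes only in rows, so rows that repeat a pose let the fingers close. It gives the time, the measured TCP pose, the force, the opening and the grip force at its end, in the units of the state.
- read_state(): the state, without advancing time (a new reading comes with each control period).
- capture(name): name is "side" or "top"; returns a dict with "pixels" (480x640x3 uint8, blue, green, red), "mtx" (3x3 intrinsics, pixels), "position" and "orientation" of the camera in the world. Camera axes: x right, y up, looking along -z (the intrinsics and any distortion apply to the point x, -y, -z); pixel columns grow to the right and rows downward; lengths in m; the calibration is good to about 2 mm. A picture is of the moment at which its call begins. There is no depth.
- hand_in(): hands the job in; it is judged then, once.
Trained networks look in the newest picture that a camera, given by its name, has taken for a name from the list of things; names that differ only in an ending like _2 or _b are one class to them, and where a whole thing is asked for, a point or a joint stands for the part that bears it (a point fixed in the world has none). Each returns a list of dicts, best first, with "p" (0 to 1); they miss things now and then, are a little off and sometimes report something else, mostly with a low value. They report only what shows in the picture. A call takes as long as a camera call. They do not tell look-alikes from the thing itself.
- trace(camera, query): "region" (480x640 bool, what is visible of it) and "at" ([column, row] in pixels, amid what is visible of it).
The state is a dict: "clock": time; "q": joint angles; "joint_velocities": joint speeds; "effort": joint torques, N m; "ee_pos": TCP position; "ee_rot": TCP orientation; "contact_force": force on the tool from outside, world axes, zero at the start; "ft_torque": the same for the moment, N m; "opening": finger opening in m; "gripper_force": force on a finger pad.
Only numpy, scipy, OpenCV 4.12 (cv2) and the standard library are available. Lean on these libraries where they do the work, as an engineer would, in place of code of your own. Each camera call takes 0.05 s, during which the arm holds its last target. There are 200 camera calls.

TASK

Stack the three closed Petri dishes flat and centred on the round steel plate, the largest first, then the middle one, then the smallest, each in the middle of the one below. Then lift the steel press weight off its hook and stand it upright on the middle of the smallest dish to keep the lids shut. Set everything down gently without dropping or tipping it, and leave the other things on the bench where they are.

Things in the scene. Friction and masses are not known exactly. Their poses are not given: they have to be found in the camera images.
- plate: bare round steel plate lying on the bench mat, fixed. Diameter 110 mm, 8 mm thick, flat top. Origin at the centre of its underside (bench level), z up: its top is at z = 8 mm.
- dish_large: the largest of three closed round Petri dishes: clear, a white paper pad inside, flat top and underside. Diameter 60 mm, height 16 mm, one rigid piece with its lid. Origin at the centre of its underside, z up.
- dish_medium: the middle-sized of three closed round Petri dishes: clear, a white paper pad inside, flat top and underside. Diameter 48 mm, height 15 mm, one rigid piece with its lid. Origin at the centre of its underside, z up.
- dish_small: the smallest of three closed round Petri dishes: clear, a white paper pad inside, flat top and underside. Diameter 36 mm, height 14 mm, one rigid piece with its lid. Origin at the centre of its underside, z up.
- weight: steel press weight, 240 g: disc 40 mm wide, 18 mm thick; on it an upright wire loop in its y-z plane (wire 6 mm, inside 30 mm wide, open from z = 18 to 80 mm, top bar centre z = 83); above that a square-edged grip block 18 x 14 mm (x, y), z = 86 to 120. Origin: centre of the disc's underside, z up. It starts hanging by the loop on the hook, underside 64 mm above the bench, x along the hook's arm.
- weight_grip (a point): point on the axis of the press weight's grip block, 109 mm above its underside: a TCP position to grip it from above that leaves the fingertips clear of the loop's bar.
- stand: fixed steel hook stand. Origin on the bench below where the weight hangs. Base x -30 to 70, y -40 to 40 mm, 12 thick; post 12 mm thick at x = 50, 144 high; level arm 8 mm thick, axis 140 mm up, from the post to x = -18, then an upturned tip. The hook opens to the stand's own -x: lift the loop 20 mm or more, then move it off towards -x.
- hook_tip (a point): uppermost point of the hook's upturned tip, 160 mm above the bench, 24 mm from the stand's origin towards its -x.
- jar: bystander: capped amber glass jar, diameter 44 mm, height 65 mm. Origin at the centre of its underside.
- beaker: bystander: open glass beaker, 56 mm across the rim, 60 mm high. Origin at the centre of its underside.
- vial_a: bystander: clear glass vial with a white cap, diameter 26 mm, height 50 mm, beside the plate. Origin at the centre of its underside.
- vial_b: bystander: amber glass vial with a white cap, diameter 26 mm, height 50 mm, on the plate's other side. Origin at the centre of its underside.
- stopper: bystander: cork stopper standing on its narrow end, 24 mm across the top, height 26 mm. Origin at the centre of its underside.
- dropper: bystander: small white dropper bottle with a black cap, diameter 22 mm, height 45 mm. Origin at the centre of its underside.
- pen: bystander: white marker pen lying flat, 130 x 12 x 12 mm, long axis x. Origin at the centre of its underside.
- slide_box: bystander: closed slide box, fixed, 112 x 82 x 40 mm (x, y, z). Origin at the centre of its underside.
Not all that is in view belongs to the job. Several things have the shape of the plate; the one meant has the colours described above.

How it is judged:
By the outcome, as a careful person would: the job done as asked, in the order asked, and still so for the second after the job is handed in, with the robot touching nothing.
It also fails if it takes over 72 s, if anything falls off the work surface, if the arm or the gripper's body presses on something with over 40 N, if the wrist force passes 120 N, or if a joint passes its speed limit or range.

## Working session

There is one attempt and no reset: what is moved stays moved. The work goes in short steps, Python scripts to look and compute and a tool call to move; the robot and the scene stay as the last step left them, time stands still between calls to the robot, and variables do not carry over. Pictures are saved under pics/ and viewed, at most 10 in all, crops included, and the job is handed in when it is done.

Besides the shell and the picture viewer there is one more tool, called after "Call:" as name(argument=value, ...), one argument or row to a line, values as JSON. jog_arm: Moves the arm, as the interface text tells. Its arguments: {"type":"object","properties":{"rows":{"type":"array","items":{"type":"number"}},"grip":{"type":"number"},"newtons":{"type":"number"}},"required":["rows"]}

```bash
ls; mkdir -p pics; cat > h.py <<'E'
import numpy as np, cv2
from bench import read_state, capture, trace
def ray(c,uv):
    K=np.array(c["mtx"]); d=np.linalg.inv(K)@[uv[0],uv[1],1]; d=np.array([d[0],-d[1],-d[2]])
    R=np.array(c["orientation"]); 
    return np.array(c["position"]),R@d
def onz(c,uv,z):
    p,d=ray(c,uv); return p+d*(z-p[2])/d[2]
def proj(c,X):
    R=np.array(c["orientation"]); q=R.T@(np.array(X)-np.array(c["position"])); q=np.array([q[0],-q[1],-q[2]])
    u=np.array(c["mtx"])@q; return u[:2]/u[2]
def tri(c1,u1,c2,u2):
    p,d=ray(c1,u1); q,e=ray(c2,u2); d=d/np.linalg.norm(d); e=e/np.linalg.norm(e)
    A=np.stack([d,-e],1); s=np.linalg.lstsq(A,q-p,rcond=None)[0]
    a=p+s[0]*d;b=q+s[1]*e
    return (a+b)/2,np.linalg.norm(a-b)
E
python3 - <<'E'
from h import *
s=read_state(); print(s["clock"],s["ee_pos"],np.round(s["ee_rot"],3).tolist(),s["opening"])
for n in ["side","top"]:
    c=capture(n); cv2.imwrite(f"pics/{n}0.png",c["pixels"])
    print(n,{k:np.round(v,3).tolist() for k,v in c.items() if k!="pixels"})
    for q in ["plate","dish_large","weight","stand","jar","beaker","vial_a","stopper","dropper","pen","slide_box","weight_grip","hook_tip"]:
        r=trace(n,q); print(q,[(round(d["p"],2),np.round(d["at"]).tolist(),int(d["region"].sum())) for d in r][:5])
E
```

```text
pics
0.0 [ 0.17003905 -0.65279423  0.24916457] [[0.968, 0.252, -0.0], [0.252, -0.968, 0.002], [-0.0, -0.002, -1.0]] 0.08533448260683613
side {'mtx': [[560.337, 0.0, 320.661], [0.0, 560.337, 241.21], [0.0, 0.0, 1.0]], 'position': [0.464, -0.867, 0.753], 'orientation': [[0.998, 0.046, -0.053], [-0.069, 0.591, -0.804], [-0.005, 0.805, 0.593]]}
plate [(0.77, [236.0, 285.0], 1636), (0.74, [323.0, 284.0], 1469), (0.52, [283.0, 156.0], 425)]
dish_large [(0.94, [368.0, 233.0], 445)]
weight [(0.88, [280.0, 156.0], 421)]
stand [(0.66, [294.0, 189.0], 1112), (0.27, [323.0, 284.0], 1407)]
jar [(0.57, [297.0, 363.0], 1017)]
beaker [(0.96, [384.0, 333.0], 1139)]
vial_a [(0.89, [311.0, 305.0], 278), (0.79, [330.0, 251.0], 245), (0.48, [296.0, 188.0], 1078)]
stopper [(0.67, [383.0, 252.0], 123)]
dropper [(0.71, [296.0, 189.0], 1143), (0.53, [399.0, 308.0], 222)]
pen [(0.93, [418.0, 393.0], 794), (0.58, [306.0, 448.0], 4737), (0.49, [321.0, 286.0], 1442)]
slide_box [(0.8, [307.0, 452.0], 4775), (0.52, [298.0, 363.0], 986)]
weight_grip [(0.93, [281.0, 159.0], 433), (0.4, [308.0, 307.0], 270)]
hook_tip
[... 258 characters left out ...]
6.0], 1654), (0.58, [311.0, 239.0], 1579), (0.55, [410.0, 323.0], 1544)]
dish_large [(0.56, [244.0, 189.0], 485)]
weight [(0.91, [149.0, 263.0], 322)]
stand [(0.58, [169.0, 253.0], 1171), (0.55, [245.0, 190.0], 464), (0.24, [313.0, 236.0], 1518)]
jar [(0.3, [471.0, 248.0], 1808)]
beaker [(0.93, [389.0, 191.0], 459)]
vial_a [(0.69, [347.0, 244.0], 105), (0.58, [282.0, 183.0], 70), (0.43, [278.0, 231.0], 109)]
stopper [(0.54, [282.0, 182.0], 69)]
dropper [(0.43, [346.0, 178.0], 66)]
pen [(0.85, [426.0, 179.0], 272), (0.61, [470.0, 252.0], 1818)]
slide_box [(0.8, [471.0, 251.0], 1786)]
weight_grip [(0.91, [151.0, 261.0], 352), (0.65, [404.0, 255.0], 320)]
hook_tip [(0.85, [163.0, 256.0], 1154)]
```

View pics/side0.png

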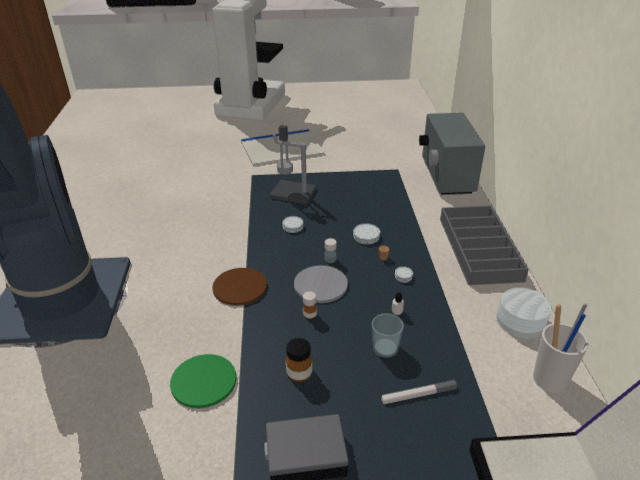

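View pics/top0.png

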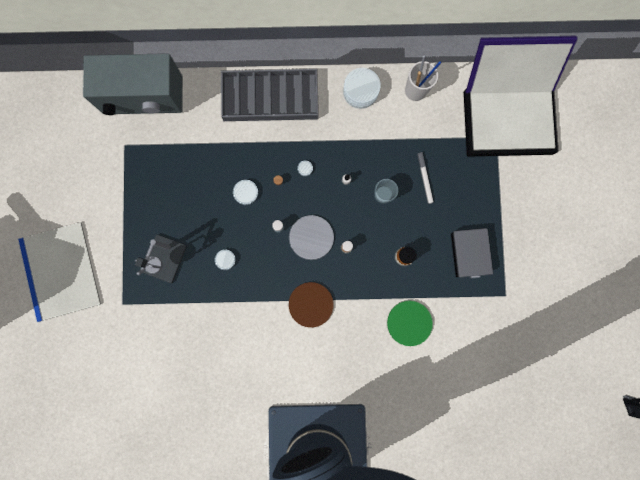

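The side view shows the grey steel plate at (321,284). Its look-alikes are the brown disc (240,286) and the green disc (203,380). The dishes are large (367,234), medium (292,224) and small (404,274). The glass dish at (525,310) is off the mat. In the top view these are plate (311,237), brown (311,304), green (410,323), large (245,191), medium (225,259), small (305,168), with the weight hanging at about (150,262). By its description the grey disc on the mat is the plate. I'll fit the shapes next and check that choice in a crop.

```bash
cat >> h.py <<'E'
from scipy.optimize import least_squares
def sil(c,X,r,h):
    t=np.linspace(0,2*np.pi,60,endpoint=False)
    P=[proj(c,[X[0]+r*np.cos(a),X[1]+r*np.sin(a),X[2]+z]) for a in t for z in (0,h)]
    H=cv2.convexHull(np.array(P,np.float32)); m=cv2.moments(H)
    return np.array([m["m10"]/m["m00"],m["m01"]/m["m00"]]),m["m00"]
def cen(reg):
    n,l,st,ce=cv2.connectedComponentsWithStats(reg.astype(np.uint8)); i=1+np.argmax(st[1:,4]); return ce[i],int(st[i,4])
def fit(cs,us,r,h,fixz=None):
    z=lambda x: x[2] if fixz is None else fixz
    f=lambda x: np.concatenate([sil(c,[x[0],x[1],z(x)],r,h)[0]-u for c,u in zip(cs,us)])
    x0=np.r_[onz(cs[-1],us[-1],.01)[:2],0.0]
    s=least_squares(f,x0 if fixz is None else x0[:2],x_scale=0.01); return s.x,np.round(s.fun,2)
E
python3 - <<'E'
from h import *
cs=capture("side"); ct=capture("top")
D={"plate":((321,284),(311,237),.055,.008),"dish_large":((367,234),(245,191),.03,.016),"dish_medium":((292,224),(225,259),.024,.015),"dish_small":((404,274),(305,168),.018,.014),"vial_a":((330,251),(278,226),.013,.05),"vial_b":((310,305),(347,246),.013,.05)}
for n,(a,b,r,h) in D.items():
    us=[];ar=[]
    for cam,g in (("side",a),("top",b)):
        L=trace(cam,n); L=[d for d in L if np.hypot(*(np.array(d["at"])-g))<12]
        if not L: print(n,cam,"missed"); continue
        u,A=cen(L[0]["region"]); us.append(u); ar.append((A,round(L[0]["p"],2)))
    if len(us)<2: continue
    C=(cs,ct); x,f=fit(C,us,r,h); x0,f0=fit(C,us,r,h,0.0)
    print(n,np.round(us,1).tolist(),ar,"exp",[round(sil(c,np.r_[x0,0],r,h)[1]) for c in C],"fit",np.round(x,4),f,"z0",np.round(x0,4),f0)
big=lambda im,x,y,w,h,s: cv2.resize(im[y:y+h,x:x+w],None,fx=s,fy=s,interpolation=cv2.INTER_CUBIC)
a=big(cs["pixels"],230,115,190,210,2.8); b=big(ct["pixels"],125,220,85,70,3.0)
im=np.zeros((600,800,3),np.uint8); im[:a.shape[0],:a.shape[1]]=a; im[:b.shape[0],535:535+b.shape[1]]=b[:,:265]
cv2.imwrite("pics/crop1.png",im)
E
```

```text
plate [[320.8, 283.1], [311.2, 236.7]] [(1510, 0.88), (1563, 0.98)] exp [1640, 1562] fit [0.5209 0.0045 0.0017] [ 0.17 -0.01 -0.01  0.17] z0 [0.521  0.0051] [ 0.21  0.39 -0.29  0.2 ]
dish_large [[366.3, 233.9], [245.7, 191.0]] [(430, 0.92), (453, 0.58)] exp [466, 485] fit [6.373e-01 1.641e-01 3.000e-04] [ 0.61 -0.18  0.11  0.51] z0 [0.6371 0.1643] [ 0.52 -0.13  0.04  0.6 ]
dish_medium [[292.6, 224.3], [225.4, 258.9]] [(270, 0.72), (379, 0.6)] exp [296, 320] fit [4.701e-01 2.159e-01 3.000e-04] [ 0.39 -0.11 -0.01  0.37] z0 [0.4701 0.2161] [ 0.37 -0.05 -0.07  0.4 ]
dish_small [[403.2, 274.5], [305.1, 168.1]] [(236, 0.6), (196, 0.54)] exp [243, 178] fit [ 6.932e-01  1.580e-02 -4.000e-04] [ 0.13 -0.01 -0.03  0.15] z0 [0.6931 0.0156] [ 0.11 -0.09  0.05  0.15]
vial_a [[329.9, 250.4], [278.0, 225.6]] [(216, 0.55), (106, 0.57)] exp [295, 118] fit [0.5468 0.0844 0.001 ] [ 0.42 -0.19  0.07  0.46] z0 [0.5475 0.0848] [ 0.71  0.04 -0.09  0.24]
vial_b top missed
```

View pics/crop1.png

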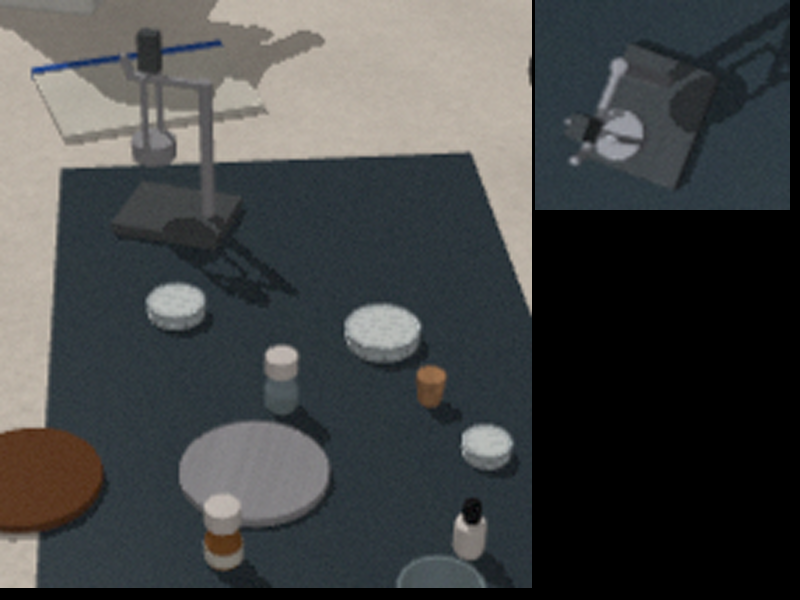

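Everything fits to the bench at z ≈ 0, and the crop confirms that the grey brushed disc at (321,284) is the plate. The brown disc is off the mat. The hook tip is at about (275,136) side and (138,273) top. I'm moving towards the large dish and turning the tool so that it closes along world x.

Call:
jog_arm(
  rows=[658,-673,50,-75.4,658,-673,50,-75.4,658,-673,50,-75.4,658,-673,50,-75.4,658,-673,50,-75.4,658,-673,50,-75.4,658,-673,50,-75.4,658,-673,50,-75.4,658,-673,50,-75.4,658,-673,50,-75.4,658,-673,50,-75.4,658,-673,50,-75.4],
  grip=85,
  newtons=25,
)

```text
clock: 3.1
ee_pos: [0.4186, -0.2181, 0.2237]
ee_rot: [[-0.004, 1.0, 0.001], [1.0, 0.004, -0.0], [-0.0, 0.001, -1.0]]
contact_force: [0.3, -0.2, -0.6]
opening: 0.0852
gripper_force: 0.0
```

```bash
cat > go.py <<'E'
import sys,numpy as np
from bench import read_state
# usage: go.py x y z(mm world) heading_of_tool_y(deg): shift in tool axes + turn
s=read_state(); R=np.array(s["ee_rot"]); p=np.array(s["ee_pos"])*1000; a=list(map(float,sys.argv[1:]))
d=R.T@(np.array(a[:3])-p); h=np.degrees(np.arctan2(R[1,1],R[0,1])); t=(h-a[3]+180)%360-180
print("clock",s["clock"],"pos",p.round(1),"hy",h.round(2),"shift",d.round(1),"turn",round(t,2),"tilt",np.round(R[:2,2],4),"F",np.round(s["contact_force"],1))
E
python3 go.py 637 164 120 0
python3 - <<'E'
from h import *
cs=dict(np.load) if 0 else None
S=cv2.imread("pics/side0.png");
cs=capture("side");ct=capture("top")
for n,a,b in [("hook_tip",(275.4,136.4),(138.3,273.3)),("post_top",(303.9,144.3),(152.7,241.7)),("block",(283.2,133.6),(143.5,262.5))]:
    x,e=tri(cs,a,ct,b); print(n,x.round(4),round(e,4))
E
```

```text
clock 3.1 pos [ 418.6 -218.1  223.7] hy 0.24 shift [381.3 219.9 103.7] turn 0.24 tilt [ 0.0008 -0.0005] F [ 0.3 -0.2 -0.6]
hook_tip [0.4359 0.3851 0.1516] 0.0032
post_top [0.5046 0.3567 0.142 ] 0.0012
block [0.4568 0.3696 0.1658] 0.0
```

Call:
jog_arm(
  rows=[381,220,130,0.2,381,220,130,0.2,381,220,130,0.2,381,220,130,0.2,381,220,130,0.2,381,220,130,0.2,381,220,130,0.2,381,220,130,0.2,381,220,130,0.2,381,220,130,0.2,381,220,130,0.2,381,220,130,0.2],
)

```text
clock: 4.2
ee_pos: [0.6392, 0.1703, 0.0912]
ee_rot: [[-0.004, 1.0, -0.0], [1.0, 0.004, 0.006], [0.006, -0.0, -1.0]]
contact_force: [-0.3, 1.3, 0.1]
opening: 0.0852
gripper_force: 0.0
```

```bash
python3 go.py 637 164 24 0; python3 - <<'E'
from h import *
cs=capture("side"); ct=capture("top")
a=cv2.resize(cs["pixels"][120:300,270:470],None,fx=2.5,fy=2.5); b=cv2.resize(ct["pixels"][140:240,200:300],None,fx=2.9,fy=2.9)
s=read_state()
for nm,z in (("tcp",0),("tip",-.019)):
    P=np.array(s["ee_pos"])+[0,0,z]; u=proj(cs,P)
    cv2.circle(a,tuple(int(v) for v in (u-[270,120])*2.5),3,(0,0,255),-1); print(nm,u,proj(ct,P))
im=np.zeros((450,800,3),np.uint8); im[:a.shape[0],:a.shape[1]]=a; im[:b.shape[0],505:505+b.shape[1]]=b
cv2.imwrite("pics/c2.png",im)
E
```

```text
clock 4.2 pos [639.2 170.3  91.2] hy 0.21 shift [-6.7 -2.2 67.1] turn 0.21 tilt [-0.0003  0.0057] F [-0.3  1.3  0.1]
tcp [368.9030236  202.66420357] [242.18471821 184.73162314]
tip [368.51140546 209.93488156] [243.16874984 186.30895945]
```

View pics/c2.png

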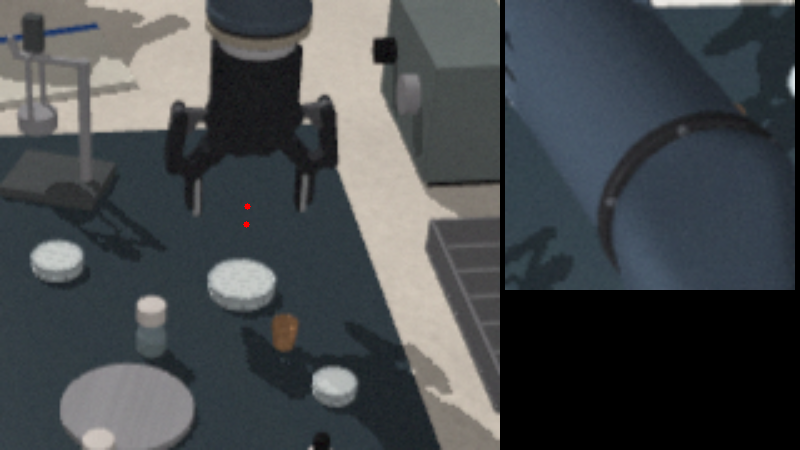

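The fingers straddle the large dish in x: tips at crop (195,212) and (303,210), midpoint on the projected TCP. The open tips sit only about 6 mm ahead of the TCP. I'll let the arm settle and then read the exact pose.

Call:
jog_arm(
  rows=[0,0,10,0,0,0,10,0,0,0,10,0,0,0,10,0],
)

```text
clock: 4.63
ee_pos: [0.638, 0.1597, 0.0838]
ee_rot: [[0.005, 1.0, 0.0], [1.0, -0.005, -0.001], [-0.001, 0.0, -1.0]]
contact_force: [0.4, 0.0, 0.1]
opening: 0.0849
gripper_force: 0.0
```

Call:
jog_arm(
  rows=[1,0,10,0,2,0,25,0,3,-1,40,0,4,-1,52,0,4.5,-1,60,0,4.5,-1,64,0,4.5,-1,66,0,4.5,-1,67,0,4.5,-1,67,0,4.5,-1,67,0],
)

```text
clock: 5.47
ee_pos: [0.6373, 0.1658, 0.0171]
ee_rot: [[0.004, 1.0, 0.001], [1.0, -0.004, 0.0], [0.0, 0.001, -1.0]]
contact_force: [-0.9, 0.1, 0.8]
opening: 0.085
gripper_force: 0.0
```

Call:
jog_arm(
  rows=[0,0,0,0,0,0,0,0,0,0,0,0,0,0,0,0,0,0,0,0,0,0,0,0],
  grip=50,
  newtons=25,
)

```text
clock: 5.97
ee_pos: [0.6372, 0.1658, 0.0171]
ee_rot: [[0.004, 1.0, 0.001], [1.0, -0.004, 0.0], [0.0, 0.001, -1.0]]
contact_force: [-1.9, -0.5, 5.7]
opening: 0.0587
gripper_force: 26.3
```

Call:
jog_arm(
  rows=[0,0,-2,0,0,0,-8,0,0,0,-18,0,0,0,-32,0,0,0,-47,0,0,0,-60,0,0,0,-69,0,-4,-3,-75,0,-12,-8,-77,0,-24,-17,-77,0,-39,-28,-77,0,-55,-40,-77,0],
)

```text
clock: 6.97
ee_pos: [0.5955, 0.1097, 0.0929]
ee_rot: [[0.003, 1.0, -0.001], [1.0, -0.003, -0.0], [-0.0, -0.001, -1.0]]
contact_force: [0.3, -0.5, -0.8]
opening: 0.0584
gripper_force: 27.1
```

Call:
jog_arm(
  rows=[-17,-12,0,0,-35,-25,0,0,-53,-38,0,0,-69,-50,2,0,-83,-60,6,0,-93,-67,12,0,-99,-72,20,0,-103,-74.5,29,0,-105,-75.4,38,0,-105,-75.4,46,0,-105,-75.4,50,0,-105,-75.4,50,0],
)

```text
clock: 7.97
ee_pos: [0.5208, 0.0069, 0.0423]
ee_rot: [[0.002, 1.0, -0.001], [1.0, -0.002, 0.0], [0.0, -0.001, -1.0]]
contact_force: [-0.7, 0.2, -0.1]
opening: 0.0593
gripper_force: 27.1
```

```bash
python3 go.py 521 6.3 25.5 0;  python3 - <<'E'
from h import *
cs=capture("side")
for q in ("plate","dish_large"):
    print(q,[(round(d["p"],2),np.round(cen(d["region"])[0],1),cen(d["region"])[1]) for d in trace("side",q)][:3])
p=np.array(read_state()["ee_pos"])
print("exp dish",sil(cs,[p[0],p[1]-.0015,p[2]-.017],.03,.016),"plate",sil(cs,[.521,.0048,0],.055,.008))
a=cv2.resize(cs["pixels"][200:350,230:430],None,fx=4,fy=4,interpolation=cv2.INTER_CUBIC); cv2.imwrite("pics/c3.png",a)
E
```

```text
clock 7.9667 pos [520.8   6.9  42.3] hy -0.14 shift [-0.6  0.2 16.8] turn -0.14 tilt [-0.0015  0.0004] F [-0.7  0.2 -0.1]
plate [(0.85, array([238.8, 286.6]), 1685), (0.79, array([202.4, 381.2]), 2823), (0.78, array([321.8, 287.8]), 905)]
dish_large [(0.9, array([320.5, 271.7]), 571)]
exp dish (array([321.04709661, 271.4366391 ]), 625.0292298346758) plate (array([320.96856775, 283.62722405]), 1640.9549638004974)
```

View pics/c3.png

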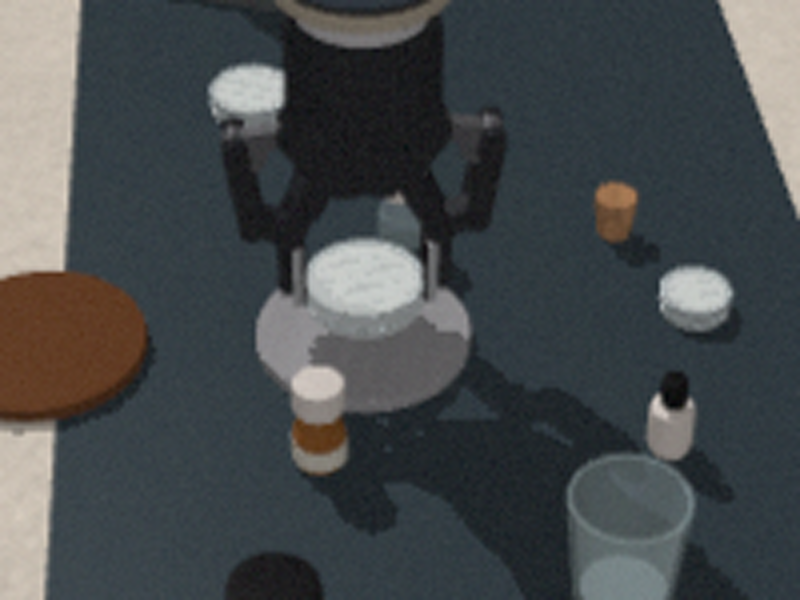

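The large dish is held level over the plate at (320.5,271.7), and the prediction was (321.0,271.4). Lowering it.

Call:
jog_arm(
  rows=[-0.3,0.1,3,0,-0.6,0.2,8,0,-0.6,0.2,12,0,-0.6,0.2,14.5,0,-0.6,0.2,15.7,0,-0.6,0.2,16.5,0,-0.6,0.2,17,0,-0.6,0.2,17,0,-0.6,0.2,17,0],
)

```text
clock: 8.87
ee_pos: [0.5212, 0.0056, 0.0266]
ee_rot: [[0.004, 1.0, 0.0], [1.0, -0.004, 0.0], [0.0, 0.0, -1.0]]
contact_force: [-0.7, 0.1, -1.3]
opening: 0.0588
gripper_force: 27.1
```

Call:
jog_arm(
  rows=[0.5,0,0.7,0,0.5,0,1.2,0,0.5,0,1.6,0,0.5,0,1.6,0,0.5,0,1.6,0],
)

```text
clock: 9.28
ee_pos: [0.5213, 0.0061, 0.025]
ee_rot: [[0.003, 1.0, 0.0], [1.0, -0.003, 0.0], [0.0, 0.0, -1.0]]
contact_force: [-0.1, 0.2, 2.0]
opening: 0.0589
gripper_force: 27.3
```

Call:
jog_arm(
  rows=[0,0,0,0,0,0,0,0,0,0,0,0,0,0,0,0,0,0,0,0,0,0,-4,0,0,0,-14,0,0,0,-30,0,0,0,-50,0,10,-2,-68,0,25,-6,-75,0,50,-12,-75,0],
  grip=85,
)

```text
clock: 10.28
ee_pos: [0.5107, 0.0544, 0.1025]
ee_rot: [[0.008, 1.0, 0.004], [1.0, -0.008, -0.001], [-0.001, 0.004, -1.0]]
contact_force: [1.0, 0.8, -0.8]
opening: 0.0848
gripper_force: 0.0
```

Call:
jog_arm(
  rows=[30,-7,0,0,65,-16,0,0,95,-24,0,0,120,-30,0,0,140,-35,8,0,152,-38,20,0,157,-39.5,35,0,159.8,-39.8,50,0,159.8,-39.8,62,0,159.8,-39.8,68,0,159.8,-39.8,70,0,159.8,-39.8,70,0],
)

```text
clock: 11.28
ee_pos: [0.4702, 0.2159, 0.0301]
ee_rot: [[0.004, 1.0, -0.0], [1.0, -0.004, -0.0], [-0.0, -0.0, -1.0]]
contact_force: [-0.6, -0.6, -0.3]
opening: 0.0851
gripper_force: 0.0
```

```bash
python3 go.py 470.1 216 19 0;  python3 - <<'E'
from h import *
cs=capture("side"); ct=capture("top")
for q in ("dish_large","dish_medium"):
  for c in ("side","top"):
    print(q,c,[(round(d["p"],2),np.round(cen(d["region"])[0],1),cen(d["region"])[1]) for d in trace(c,q)][:3])
for n,X,r,h in (("L",[.521,.0048,.008],.03,.016),("M",[.4701,.216,0],.024,.015)): print(n,sil(cs,X,r,h),sil(ct,X,r,h))
E
```

```text
clock 11.2833 pos [470.2 215.9  30.1] hy -0.21 shift [ 0.1 -0.1 11.1] turn -0.21 tilt [-0.0002 -0.0002] F [-0.6 -0.6 -0.3]
dish_large side [(0.67, array([320.3, 278.9]), 548), (0.23, array([418.4, 392. ]), 697)]
dish_large top [(0.75, array([311.1, 235.8]), 443)]
dish_medium side [(0.5, array([292.5, 224.3]), 246)]
dish_medium top []
L (array([320.93640333, 278.6483191 ]), 618.7476192200556) (array([311.06261748, 236.35705364]), 485.1924132122658)
M (array([292.95932359, 224.26524891]), 295.54302355996333) (array([225.41202382, 259.31928213]), 319.5324367756257)
```

The large dish sits centred on the plate: observed side (320.3,278.9), expected (320.9,278.6). Next I'll grasp the medium dish.

Call:
jog_arm(
  rows=[0,0,4,0,0,0,8,0,0,0,10,0,0,0,11,0,0,0,11,0],
)

```text
clock: 12.0
ee_pos: [0.4699, 0.216, 0.0184]
ee_rot: [[0.003, 1.0, -0.001], [1.0, -0.003, -0.0], [-0.0, -0.001, -1.0]]
contact_force: [-0.4, -0.1, -0.1]
opening: 0.0849
gripper_force: 0.0
```

Call:
jog_arm(
  rows=[0,0,0,0,0,0,0,0,0,0,0,0,0,0,0,0,0,0,0,0,0,0,0,0,0,0,0,0],
  grip=38,
)

```text
clock: 12.58
ee_pos: [0.4702, 0.2161, 0.0192]
ee_rot: [[0.003, 1.0, 0.0], [1.0, -0.003, 0.0], [0.0, 0.0, -1.0]]
contact_force: [-1.7, -0.5, 5.2]
opening: 0.0469
gripper_force: 25.3
```

Call:
jog_arm(
  rows=[0,0,-2,0,0,0,-8,0,0,0,-18,0,0,0,-32,0,0,0,-47,0,0,0,-60,0,-2,0,-70,0,-8,2,-76,0,-20,5,-80,0,-38,9,-80,0,-58,14,-80,0,-80,20,-80,0],
)

```text
clock: 13.58
ee_pos: [0.4898, 0.135, 0.0991]
ee_rot: [[0.003, 1.0, -0.0], [1.0, -0.003, -0.0], [-0.0, -0.0, -1.0]]
contact_force: [0.3, -0.2, -0.2]
opening: 0.0468
gripper_force: 25.8
```

Call:
jog_arm(
  rows=[-24,5.5,0,0,-48,11,0,0,-71,17,0,0,-91,22,0,0,-107,26,2,0,-118,29,7,0,-125,30.5,14,0,-129,31.3,22,0,-131,31.6,30,0,-131.1,31.6,37,0,-131.1,31.6,40,0,-131.1,31.6,40,0],
)

```text
clock: 14.58
ee_pos: [0.5203, 0.0058, 0.0578]
ee_rot: [[0.002, 1.0, -0.002], [1.0, -0.002, 0.0], [0.0, -0.002, -1.0]]
contact_force: [-0.1, -0.5, 0.1]
opening: 0.047
gripper_force: 25.8
```

Call:
jog_arm(
  rows=[0,0,0,0,0,0,4,0,0,0,7,0,0,0,9,0,0,0,10,0,0,0,10,0,0,0,10,0,0,0,10,0],
)

```text
clock: 15.25
ee_pos: [0.5211, 0.0048, 0.049]
ee_rot: [[0.004, 1.0, 0.0], [1.0, -0.004, 0.0], [0.0, 0.0, -1.0]]
contact_force: [-0.6, 0.0, 0.2]
opening: 0.0469
gripper_force: 25.8
```

```bash
python3 go.py 521.2 4.9 43.2 0;  python3 - <<'E'
from h import *
cs=capture("side")
for q in ("dish_large","dish_medium"):
    print(q,[(round(d["p"],2),np.round(cen(d["region"])[0],1),cen(d["region"])[1]) for d in trace("side",q)][:3])
p=np.array(read_state()["ee_pos"])
print(sil(cs,[p[0],p[1]-.0001,p[2]-.0192],.024,.015))
E
```

```text
clock 15.25 pos [521.1   4.8  49. ] hy -0.2 shift [0.1 0.1 5.8] turn -0.2 tilt [0.0002 0.    ] F [-0.6  0.   0.2]
dish_large [(0.8, array([320.2, 283.7]), 307), (0.59, array([333.1, 290.3]), 495), (0.5, array([419.1, 392. ]), 601)]
dish_medium [(0.93, array([320.3, 270.7]), 374)]
(array([320.92772405, 270.51643861]), 421.2486062031239)
```

Call:
jog_arm(
  rows=[0,0,2,0,0,0,3.5,0,0,0,4.5,0,0,0,5.2,0,0,0,5.6,0,0,0,5.6,0,0,0,5.6,0],
)

```text
clock: 15.98
ee_pos: [0.521, 0.0048, 0.0433]
ee_rot: [[0.003, 1.0, 0.0], [1.0, -0.003, 0.0], [0.0, 0.0, -1.0]]
contact_force: [0.0, 0.4, -0.4]
opening: 0.0467
gripper_force: 25.9
```

Call:
jog_arm(
  rows=[0,0,0.3,0,0,0,0.6,0,0,0,0.8,0,0,0,0.8,0,0,0,0.8,0],
)

```text
clock: 16.4
ee_pos: [0.521, 0.0048, 0.0431]
ee_rot: [[0.003, 1.0, 0.0], [1.0, -0.003, -0.0], [-0.0, 0.0, -1.0]]
contact_force: [-2.8, -0.6, 10.1]
opening: 0.0469
gripper_force: 26.7
```

Call:
jog_arm(
  rows=[0,0,-0.5,0,0,0,-0.5,0],
)

```text
clock: 16.57
ee_pos: [0.5211, 0.0048, 0.0432]
ee_rot: [[0.004, 1.0, 0.0], [1.0, -0.004, 0.0], [0.0, 0.0, -1.0]]
contact_force: [-1.8, 0.6, 5.2]
opening: 0.0471
gripper_force: 26.2
```

Call:
jog_arm(
  rows=[0,0,0,0,0,0,0,0,0,0,0,0,0,0,0,0,0,0,0,0,0,0,-4,0,0,0,-12,0,0,0,-24,0,0,0,-38,0,0,4,-48,0,1,18,-52,0,2,38,-52,0],
  grip=85,
)

```text
clock: 17.57
ee_pos: [0.5589, 0.0065, 0.0971]
ee_rot: [[0.003, 1.0, 0.001], [1.0, -0.003, -0.0], [-0.0, 0.001, -1.0]]
contact_force: [-0.2, -0.4, 0.1]
opening: 0.085
gripper_force: 0.0
```

Call:
jog_arm(
  rows=[2,26,0,0,4,54,0,0,6,80,0,0,7,102,3,0,8,118,10,0,9,128,22,0,9.4,132,36,0,9.4,134,50,0,9.4,134,58,0,9.4,134,62,0,9.4,134,62,0,9.4,134,62,0],
)

```text
clock: 18.57
ee_pos: [0.6927, 0.0156, 0.0332]
ee_rot: [[0.003, 1.0, -0.0], [1.0, -0.003, -0.0], [-0.0, -0.0, -1.0]]
contact_force: [0.2, 0.4, 0.1]
opening: 0.085
gripper_force: 0.0
```

```bash
python3 go.py 693.1 15.7 21 0;  python3 - <<'E'
from h import *
cs=capture("side"); ct=capture("top")
for q in ("dish_medium","dish_small"):
  for c in ("side","top"):
    print(q,c,[(round(d["p"],2),np.round(cen(d["region"])[0],1),cen(d["region"])[1]) for d in trace(c,q)][:3])
for n,X,r,h in (("M",[.521,.0048,.024],.024,.015),("S",[.6931,.0157,0],.018,.014)): print(n,sil(cs,X,r,h),sil(ct,X,r,h))
E
```

```text
clock 18.5667 pos [692.7  15.6  33.2] hy -0.2 shift [ 0.1  0.4 12.2] turn -0.2 tilt [-0.0003 -0.    ] F [0.2 0.4 0.1]
dish_medium side [(0.86, array([320.4, 272.7]), 393)]
dish_medium top [(0.51, array([307.2, 234.6]), 165)]
dish_small side [(0.76, array([403.6, 274.2]), 248)]
dish_small top []
M (array([320.89658723, 272.693325  ]), 419.57782608177513) (array([311.06978692, 235.70506119]), 319.62449932983145)
S (array([403.32115976, 274.39103418]), 242.88458196585998) (array([305.1343293 , 168.29487483]), 178.48140105069615)
```

Call:
jog_arm(
  rows=[0,0.4,4,0,0,0.4,8,0,0,0.4,10,0,0,0.4,11,0,0,0.4,11,0],
)

```text
clock: 19.28
ee_pos: [0.6931, 0.0155, 0.0214]
ee_rot: [[0.003, 1.0, -0.001], [1.0, -0.003, -0.0], [-0.0, -0.001, -1.0]]
contact_force: [0.3, -0.0, -0.2]
opening: 0.0851
gripper_force: 0.0
```

Call:
jog_arm(
  rows=[0,0,0,0,0,0,0,0,0,0,0,0,0,0,0,0,0,0,0,0,0,0,0,0,0,0,0,0,0,0,0,0],
  grip=26,
)

```text
clock: 19.95
ee_pos: [0.6936, 0.0156, 0.0223]
ee_rot: [[0.004, 1.0, 0.0], [1.0, -0.004, -0.0], [-0.0, 0.0, -1.0]]
contact_force: [-1.1, -1.4, 4.0]
opening: 0.0343
gripper_force: 25.0
```

Call:
jog_arm(
  rows=[0,0,-2,0,0,0,-8,0,0,0,-18,0,0,0,-32,0,0,0,-47,0,0,0,-60,0,0,-2,-70,0,-0.5,-8,-76,0,-1,-20,-80,0,-2,-37,-80,0,-3.5,-55,-80,0,-5,-74,-80,0],
)

```text
clock: 20.95
ee_pos: [0.6181, 0.0107, 0.1022]
ee_rot: [[0.004, 1.0, -0.0], [1.0, -0.004, -0.0], [-0.0, -0.0, -1.0]]
contact_force: [-0.0, -0.6, -0.2]
opening: 0.0342
gripper_force: 25.0
```

Call:
jog_arm(
  rows=[-1,-18,0,0,-2.5,-36,0,0,-4,-54,0,0,-5,-69,0,0,-5.5,-81,2,0,-6,-89,6,0,-6.3,-94,12,0,-6.4,-97,18,0,-6.4,-98.5,24,0,-6.4,-98.5,28,0,-6.4,-98.5,31,0,-6.4,-98.5,31,0],
)

```text
clock: 21.95
ee_pos: [0.521, 0.0049, 0.0701]
ee_rot: [[0.003, 1.0, -0.001], [1.0, -0.003, 0.0], [0.0, -0.001, -1.0]]
contact_force: [-0.3, -0.2, -0.0]
opening: 0.0347
gripper_force: 25.0
```

Call:
jog_arm(
  rows=[0,0,0,0,0,0,1,0,0,0,2,0,0,0,3,0,0,0,4,0,0,0,4,0,0,0,4,0],
)

```text
clock: 22.53
ee_pos: [0.5209, 0.0048, 0.067]
ee_rot: [[0.004, 1.0, -0.0], [1.0, -0.004, 0.0], [0.0, -0.0, -1.0]]
contact_force: [0.7, 0.3, -0.4]
opening: 0.0345
gripper_force: 25.0
```

```bash
python3 go.py 521.1 4.7 61.3 0;  python3 - <<'E'
from h import *
cs=capture("side")
for q in ("dish_medium","dish_small"):
    print(q,[(round(d["p"],2),np.round(cen(d["region"])[0],1),cen(d["region"])[1]) for d in trace("side",q)][:3])
p=np.array(read_state()["ee_pos"])
print(sil(cs,[p[0],p[1]+.0001,p[2]-.0223],.018,.014))
E
```

```text
clock 22.5333 pos [520.9   4.8  67. ] hy -0.2 shift [-0.1  0.2  5.7] turn -0.2 tilt [-0.  0.] F [ 0.7  0.3 -0.4]
dish_medium [(0.47, array([321.5, 276.5]), 264)]
dish_small [(0.63, array([321. , 276.2]), 251), (0.47, array([320.5, 265.4]), 225), (0.38, array([418.4, 392.1]), 713)]
(array([320.80863706, 264.78598328]), 258.36772839864716)
```

Call:
jog_arm(
  rows=[0,0,2,0,0,0,3.5,0,0,0,4.5,0,0,0,5.2,0,0,0,5.6,0,0,0,5.9,0,0,0,6,0,0,0,6,0],
)

```text
clock: 23.35
ee_pos: [0.5208, 0.0047, 0.0612]
ee_rot: [[0.004, 1.0, 0.0], [1.0, -0.004, -0.0], [-0.0, 0.0, -1.0]]
contact_force: [-1.3, 0.0, 3.7]
opening: 0.0347
gripper_force: 25.3
```

Call:
jog_arm(
  rows=[0,0,0,0,0,0,0,0,0,0,0,0,0,0,0,0,0,0,0,0,0,0,-4,0,0,0,-14,0,0,0,-30,0,0,0,-50,0,0,0,-75,0,0,0,-105,0,0,0,-140,0],
  grip=85,
)

```text
clock: 24.35
ee_pos: [0.52, 0.0048, 0.2024]
ee_rot: [[0.003, 1.0, -0.002], [1.0, -0.003, 0.0], [0.0, -0.002, -1.0]]
contact_force: [0.3, -1.4, -0.4]
opening: 0.0852
gripper_force: 0.0
```

```bash
cat > w.py <<'E'
from h import *
cs=capture("side"); ct=capture("top")
S=cv2.imread("pics/side0.png"); T=cv2.imread("pics/top0.png")
def model(X):
    x,y,w=X; c,s=np.cos(w),np.sin(w); M=lambda p:[x+c*p[0]-s*p[1],y+s*p[0]+c*p[1],p[2]]
    blk=[M((a,b,z)) for z in (.150,.184) for a,b in ((.009,.007),(.009,-.007),(-.009,-.007),(-.009,.007))]
    base=[M(p) for p in ((-.03,-.04,.012),(.07,-.04,.012),(.07,.04,.012),(-.03,.04,.012))]
    arm=[M((-.024,0,.16)),M((-.018,0,.14)),M((.05,0,.14)),M((.05,0,.012))]
    disc=[M((.02*np.cos(t),.02*np.sin(t),.082)) for t in np.linspace(0,6.283,30)]
    return blk,base,arm,disc
def draw(im,c,X,off,sz,k):
    a=cv2.resize(im[off[1]:off[1]+sz[1],off[0]:off[0]+sz[0]],None,fx=k,fy=k,interpolation=cv2.INTER_CUBIC)
    P=lambda L:np.array([((proj(c,p)-off+.5)*k) for p in L],np.int32)
    blk,base,arm,disc=model(X); b=P(blk)
    for L,cl,col in ((b[:4],1,(0,0,255)),(b[4:],1,(0,255,255)),(P(base),1,(0,255,0)),(P(arm),0,(255,0,255)),(P(disc),1,(255,255,0))): cv2.polylines(a,[L],bool(cl),col,1)
    return a
E
python3 - <<'E'
from w import *
X=[.458,.374,np.radians(-22.5)]
for n,c,im in (("side",cs,S),("top",ct,T)):
    b=model(X)[1]; print(n,"base exp",np.round([proj(c,p) for p in b],1).tolist(),"blk",np.round(np.mean([proj(c,p) for p in model(X)[0]],0),1))
    for q in ("weight","stand"):
        print(q,[(round(d["p"],2),np.round(d["at"],1).tolist()) for d in trace(n,q)][:2])
a=draw(S,cs,X,np.array([265,118]),(60,90),6.6); b=draw(T,ct,X,np.array([130,232]),(62,55),6.4)
im=np.zeros((600,800,3),np.uint8); im[:a.shape[0],:a.shape[1]]=a[:600]; im[:b.shape[0],400:400+b.shape[1]]=b
cv2.imwrite("pics/w1.png",im); print(read_state()["clock"])
E
```

```text
side base exp [[269.5, 193.9], [306.8, 200.5], [317.2, 184.7], [281.3, 178.7]] blk [283.7 132.3]
weight [(0.8, [281.8, 140.4]), (0.64, [386.5, 334.0])]
stand [(0.86, [295.5, 192.3])]
top base exp [[170.9, 283.0], [186.7, 244.9], [156.6, 233.2], [140.7, 271.1]] blk [141.2 261.9]
weight [(0.9, [148.8, 263.7])]
stand [(0.94, [168.0, 253.3])]
24.65
```

View pics/w1.png

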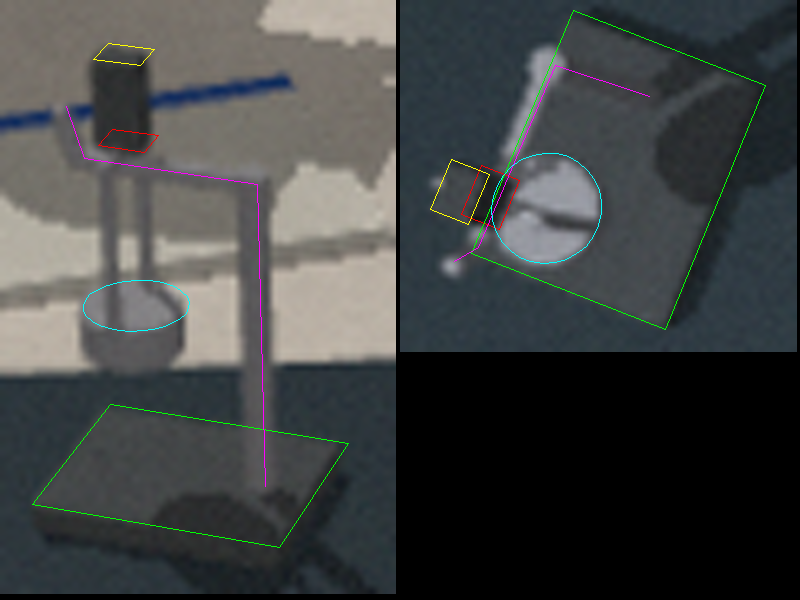

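The overlay fits: block, disc and base lie within about 1–2 px of the model at (0.458, 0.374), yaw −22.5°. I'm moving above the weight so the fingers close across the hook's arm.

Call:
jog_arm(
  rows=[10,-2,-10,-5,35,-6,-25,-11,70,-12,-38,-17,110,-19,-38,-23,150,-26,-38,-29,190,-32,-38,-35,230,-39,-38,-41,270,-46,-38,-47,305,-52,-38,-53,335,-57,-38,-59,357,-61,-38,-64,369,-63,-38,-67.7],
)

```text
clock: 25.65
ee_pos: [0.4571, 0.3772, 0.2376]
ee_rot: [[-0.927, 0.375, -0.003], [0.375, 0.927, 0.001], [0.003, -0.001, -1.0]]
contact_force: [0.7, 0.2, -0.3]
opening: 0.085
gripper_force: 0.0
```

Call:
jog_arm(
  rows=[0,0,0,0,0,0,0,0,0,0,0,0,0,0,0,0],
)

```text
clock: 25.98
ee_pos: [0.4597, 0.3725, 0.2384]
ee_rot: [[-0.923, 0.385, -0.0], [0.385, 0.923, -0.001], [-0.0, -0.001, -1.0]]
contact_force: [-0.3, -1.1, 0.2]
opening: 0.0848
gripper_force: 0.0
```

```bash
python3 go.py 458 374 174 67.5
```

```text
clock 25.9833 pos [459.7 372.5 238.4] hy 67.33 shift [ 2.1  0.8 64.4] turn -0.17 tilt [-0.0004 -0.0014] F [-0.3 -1.1  0.2]
```

Call:
jog_arm(
  rows=[1,0,6,0,2,0.5,18,0,2,1,32,0,2,1,44,0,2,1,53,0,2,1,59,0,2,1,62,0,2,1,64,0,2,1,64,0,2,1,64,0],
)

```text
clock: 26.82
ee_pos: [0.4579, 0.3759, 0.1754]
ee_rot: [[-0.924, 0.383, 0.0], [0.383, 0.924, 0.0], [-0.0, 0.001, -1.0]]
contact_force: [0.6, -0.3, 0.0]
opening: 0.0848
gripper_force: 0.0
```

```bash
python3 go.py 458 374 174 67.5; python3 - <<'E'
from w import *
p=np.array(read_state()["ee_pos"]); c=cs; k=7; off=np.array([245,100])
a=cv2.resize(c["pixels"][100:185,245:345],None,fx=k,fy=k,interpolation=cv2.INTER_CUBIC)
for z in (0,-.019): cv2.circle(a,tuple(int(v) for v in (proj(c,p+[0,0,z])-off+.5)*k),3,(0,0,255),-1)
cv2.imwrite("pics/w2.png",a)
E
```

```text
clock 26.8167 pos [457.9 375.9 175.4] hy 67.5 shift [-0.9 -1.7  1.4] turn 0.0 tilt [0.0005 0.0005] F [ 0.6 -0.3  0. ]
```

View pics/w2.png

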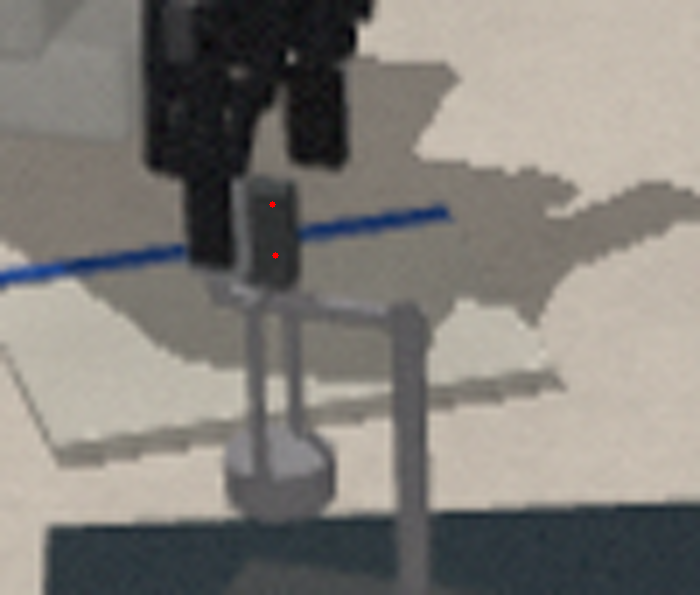

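The block spans crop (240–297, 180–290), and the projected TCP axis runs through its middle at u = 272. I'll close on it now.

Call:
jog_arm(
  rows=[-0.5,-1,1,0,-0.5,-1.5,1.4,0,-0.5,-1.5,1.4,0,-0.5,-1.5,1.4,0,-0.5,-1.5,1.4,0,-0.5,-1.5,1.4,0,-0.5,-1.5,1.4,0,-0.5,-1.5,1.4,0,-0.5,-1.5,1.4,0,-0.5,-1.5,1.4,0,-0.5,-1.5,1.4,0,-0.5,-1.5,1.4,0],
  grip=5,
  newtons=60,
)

```text
clock: 27.92
ee_pos: [0.4577, 0.3742, 0.1737]
ee_rot: [[-0.924, 0.383, 0.0], [0.383, 0.924, 0.0], [-0.0, 0.0, -1.0]]
contact_force: [0.4, -0.6, 2.6]
opening: 0.013
gripper_force: 60.5
```

Call:
jog_arm(
  rows=[0,0,-1,0,0,0,-4,0,0,0,-9,0,0,0,-15,0,0,0,-21,0,0,0,-26,0,0,0,-29,0,0,0,-30,0,0,0,-30,0,0,0,-30,0],
)

```text
clock: 28.75
ee_pos: [0.4576, 0.374, 0.2035]
ee_rot: [[-0.924, 0.383, -0.0], [0.383, 0.924, -0.0], [-0.0, -0.0, -1.0]]
contact_force: [0.1, -0.1, -2.0]
opening: 0.0129
gripper_force: 60.1
```

Call:
jog_arm(
  rows=[1,0,0,0,4,0,0,0,10,0,0,0,18,0,0,0,28,0,0,0,38,0,0,0,48,0,0,0,56,0,0,0,62,0,0,0,65,0,0,0,66,0,0,0,66,0,0,0],
)

```text
clock: 29.75
ee_pos: [0.3966, 0.3994, 0.2036]
ee_rot: [[-0.924, 0.383, 0.0], [0.383, 0.924, -0.0], [-0.0, 0.0, -1.0]]
contact_force: [0.4, -0.7, -2.7]
opening: 0.0127
gripper_force: 60.1
```

```bash
python3 go.py 521 4.7 200 0; python3 - <<'E'
from h import *
cs=capture("side"); ct=capture("top"); k=4
a=cv2.resize(cs["pixels"][80:215,220:350],None,fx=k,fy=k); b=cv2.resize(ct["pixels"][190:290,120:190],None,fx=k,fy=k)
im=np.zeros((560,800,3),np.uint8); im[:a.shape[0],:a.shape[1]]=a; im[:b.shape[0],520:800]=b
cv2.imwrite("pics/w3.png",im)
for q in ("dish_small","dish_medium"): print(q,[(round(d["p"],2),np.round(cen(d["region"])[0],1),cen(d["region"])[1]) for c in ("side","top") for d in trace(c,q)][:4])
for c in (cs,ct): print(sil(c,[.521,.0047,.039],.018,.014))
E
```

```text
clock 29.75 pos [396.6 399.4 203.6] hy 67.5 shift [-265.9 -317.1    3.7] turn 67.5 tilt [ 0.0002 -0.    ] F [ 0.4 -0.7 -2.7]
dish_small [(0.81, array([320.5, 267.2]), 253), (0.49, array([419.2, 391.9]), 633), (0.44, array([311.6, 234.8]), 168)]
dish_medium [(0.77, array([320.1, 277.2]), 190), (0.5, array([310.5, 238.6]), 157)]
(array([320.8622289 , 267.07744358]), 257.3996820827015)
(array([311.11798018, 235.08162988]), 185.57445686822757)
```

View pics/w3.png

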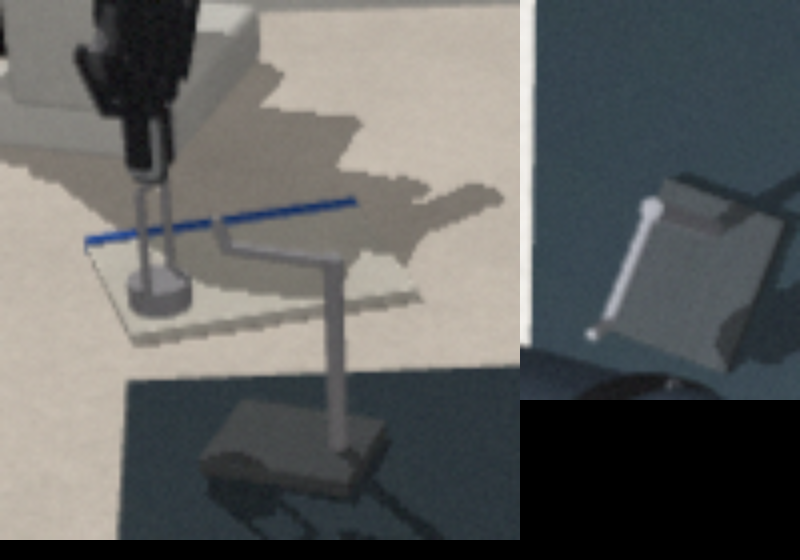

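The weight is off the hook and upright in the gripper, at crop (158,290), and the dishes are centred to within half a pixel. I'll carry it to the stack, keeping clear of the hook.

Call:
jog_arm(
  rows=[-1,-2,0,0,-3,-6,0,0,-6,-14,0,0,-10,-24,0,0,-15,-37,0,0,-21,-52,0,0,-27,-65,0,0,-34,-72,0,0,-44.5,-83,0,0,-59,-98,0,0,-75,-115.5,0,0,-93,-134,0,0],
)

```text
clock: 31.05
ee_pos: [0.4315, 0.2389, 0.2038]
ee_rot: [[-0.924, 0.382, 0.0], [0.382, 0.924, 0.0], [-0.0, 0.0, -1.0]]
contact_force: [1.0, 0.1, -2.2]
opening: 0.013
gripper_force: 60.1
```

Call:
jog_arm(
  rows=[-18.5,-20,0,0,-37,-39,0,0,-56,-60,0,0,-76,-80,0,0,-95,-100,0,0,-113,-120,0,0,-130,-138,0,0,-145,-153,0,0,-157,-166,0,0,-165,-174,0,0,-170,-180,0,0,-173,-183,0,0],
)

```text
clock: 32.05
ee_pos: [0.5212, 0.0037, 0.2035]
ee_rot: [[-0.923, 0.384, -0.0], [0.384, 0.923, 0.0], [0.0, -0.0, -1.0]]
contact_force: [-0.8, 0.2, -2.4]
opening: 0.013
gripper_force: 60.1
```

Call:
jog_arm(
  rows=[0,0,2,0,0,0,6,0,0,0,12,0,0,0,18,0,0,0,23,0,0,0,25,0,0,0,25,0,0,0,25,0],
)

```text
clock: 32.72
ee_pos: [0.521, 0.0049, 0.1785]
ee_rot: [[-0.924, 0.382, -0.0], [0.382, 0.924, 0.0], [0.0, 0.0, -1.0]]
contact_force: [0.8, -0.4, -1.7]
opening: 0.0131
gripper_force: 60.1
```

```bash
python3 go.py 521 4.7 162.7 67.5; python3 - <<'E'
from h import *
cs=capture("side"); ct=capture("top"); k=5; off=np.array([260,180])
for q in ("weight","dish_small"): print(q,[(round(d["p"],2),np.round(cen(d["region"])[0],1),cen(d["region"])[1]) for d in trace("side",q)][:3])
p=np.array(read_state()["ee_pos"]); z=p[2]-.1097
a=cv2.resize(cs["pixels"][180:300,260:400],None,fx=k,fy=k,interpolation=cv2.INTER_CUBIC)
for zz in (z,z+.018):
    P=[(proj(cs,[p[0]+.02*np.cos(t),p[1]+.02*np.sin(t),zz])-off+.5)*k for t in np.linspace(0,6.28,50)]; cv2.polylines(a,[np.array(P,np.int32)],True,(0,0,255),1)
P=[(proj(cs,[.521+.018*np.cos(t),.0047+.018*np.sin(t),.053])-off+.5)*k for t in np.linspace(0,6.28,50)]; cv2.polylines(a,[np.array(P,np.int32)],True,(0,160,0),1)
cv2.imwrite("pics/w4.png",a)
E
```

```text
clock 32.7167 pos [521.    4.9 178.5] hy 67.52 shift [-0.1 -0.2 15.8] turn 0.02 tilt [-0.0003  0.0001] F [ 0.8 -0.4 -1.7]
weight [(0.59, array([320.4, 250.1]), 439)]
dish_small [(0.64, array([320.8, 268.9]), 186), (0.3, array([290.6, 189.4]), 712)]
```

View pics/w4.png

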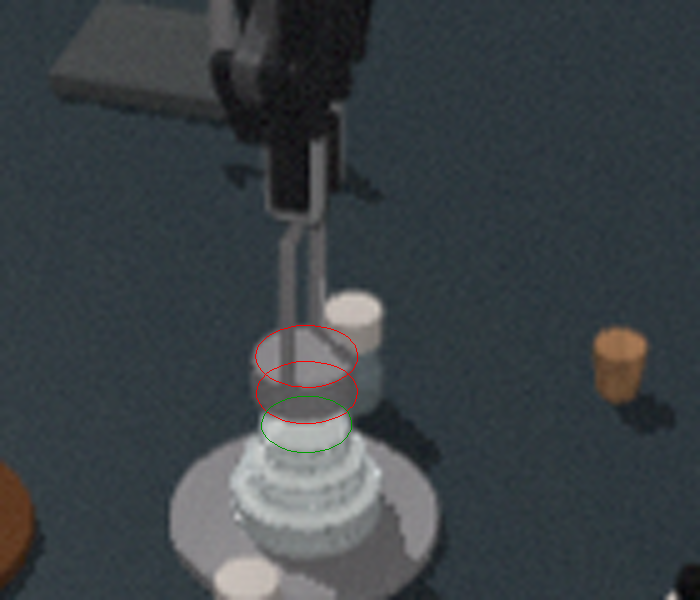

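The held disc spans (253–357, ~421), which matches the model outline centred over the small dish (green). Lowering it gently.

Call:
jog_arm(
  rows=[0,0,2,0,0,0,5,0,0,0,8.5,0,0,0,11,0,0,0,12.8,0,0,0,14,0,0,0,14.6,0,0,0,15,0,0,0,15,0,0,0,15,0],
)

```text
clock: 33.75
ee_pos: [0.5211, 0.0047, 0.1637]
ee_rot: [[-0.924, 0.383, 0.0], [0.383, 0.924, 0.0], [-0.0, 0.0, -1.0]]
contact_force: [-0.6, -0.3, -1.3]
opening: 0.0129
gripper_force: 60.1
```

Call:
jog_arm(
  rows=[0,0,0.3,0,0,0,0.6,0,0,0,0.8,0,0,0,0.8,0,0,0,0.8,0],
)

```text
clock: 34.17
ee_pos: [0.5213, 0.0047, 0.1631]
ee_rot: [[-0.924, 0.383, 0.001], [0.383, 0.924, -0.0], [-0.001, 0.0, -1.0]]
contact_force: [-1.6, -0.6, 5.8]
opening: 0.013
gripper_force: 61.0
```

Call:
jog_arm(
  rows=[0,0,-0.3,0,0,0,-0.3,0,0,0,-0.3,0],
  newtons=20,
)

```text
clock: 34.42
ee_pos: [0.5212, 0.0047, 0.1631]
ee_rot: [[-0.924, 0.383, 0.0], [0.383, 0.924, 0.0], [-0.0, 0.0, -1.0]]
contact_force: [-1.3, 0.4, 2.8]
opening: 0.0129
gripper_force: 60.7
```

Call:
jog_arm(
  rows=[0,0,0,0,0,0,0,0,0,0,0,0,0,0,0,0,0,0,0,0,0,0,0,0,0,0,-4,0,0,0,-12,0,0,0,-25,0,0,0,-42,0,0,0,-62,0,0,0,-82,0],
  grip=60,
)

```text
clock: 35.42
ee_pos: [0.5209, 0.0049, 0.2466]
ee_rot: [[-0.924, 0.382, -0.0], [0.382, 0.924, 0.0], [0.0, 0.0, -1.0]]
contact_force: [0.7, 1.0, 0.4]
opening: 0.0599
gripper_force: 0.0
```

Call:
jog_arm(
  rows=[0,0,-18,0,0,0,-30,0,0,0,-38,0,0,0,-40,0,0,0,-40,0,0,0,-40,0],
)

```text
clock: 35.92
ee_pos: [0.5208, 0.0045, 0.2846]
ee_rot: [[-0.924, 0.383, -0.001], [0.383, 0.924, -0.0], [0.001, -0.0, -1.0]]
contact_force: [-0.3, -0.3, 0.5]
opening: 0.06
gripper_force: 0.0
```

```bash
python3 - <<'E'
from h import *
cs=capture("side"); ct=capture("top"); k=5; off=np.array([260,180])
s=read_state(); print(s["clock"],s["contact_force"])
for q in ("weight","dish_small","dish_medium","dish_large"): print(q,[(c,round(d["p"],2),np.round(cen(d["region"])[0],1).tolist(),cen(d["region"])[1]) for c in("side","top") for d in trace(c,q)][:4])
a=cv2.resize(cs["pixels"][180:300,260:400],None,fx=k,fy=k,interpolation=cv2.INTER_CUBIC)
for zz in (.053,.071):
    P=[(proj(cs,[.521+.02*np.cos(t),.0047+.02*np.sin(t),zz])-off+.5)*k for t in np.linspace(0,6.28,50)]; cv2.polylines(a,[np.array(P,np.int32)],True,(0,0,255),1)
cv2.imwrite("pics/w5.png",a)
E
```

```text
36.0167 [-0.39384403  0.28672944 -0.65143973]
weight [('side', 0.56, [320.1, 245.0], 686)]
dish_small [('side', 0.52, [320.9, 272.0], 81)]
dish_medium [('side', 0.52, [321.6, 277.2], 163), ('side', 0.38, [321.1, 287.2], 826)]
dish_large [('side', 0.5, [320.1, 283.6], 309), ('top', 0.51, [406.6, 255.0], 277)]
```

View pics/w5.png

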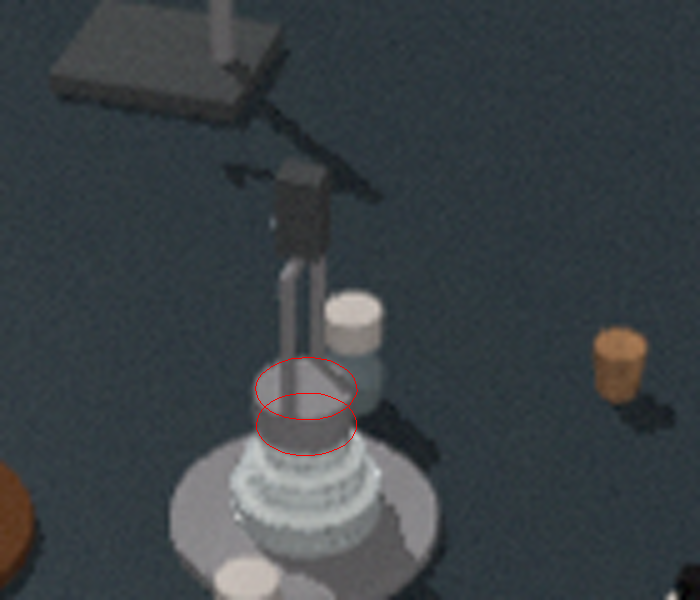

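The weight stands upright on the centred stack: disc spanning (254–356, 360–452) on the model outline, block upright at (302,210). The gripper is clear and the vials and stopper in view haven't moved. Handing in.

```bash
python3 -c "
from bench import hand_in; print(hand_in())"
```

```text
the job is handed in; nothing more can be done
None
```

The job is handed in at about 36 s of the 72 s allowed: the three dishes are stacked and centred on the steel plate, largest to smallest, and the press weight stands upright on top; I saw nothing else moved, though I didn't re-measure the other items on the bench.

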